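# Show the pupil the bare medallion and its colour

### The job

With a fingertip, turn the square wooden bat on the banding wheel until the bare medallion of the plate on it (the one with only an outline, no blue flower) is on the side nearest to you. Then show the pupil where to paint and with which colour: point at the bare medallion, keeping your fingertips just above it for two seconds, and after that point in the same way at the dish of blue colour for two seconds, then draw your hand well back. The paint is fresh, so never touch the plate or the colour dishes, lift nothing, and leave everything else on the table where it stands.

Things in the scene. Friction and masses are not known exactly. Their poses are not given: they have to be found in the camera images.
- wheel: Base of the banding wheel (a decorator's hand turntable): grey cast foot, 144 mm wide, with a spindle, fixed to the table. Origin on the turning axis at table height; its axes stay parallel to the world's (x away from the robot), so the side nearest the robot is its -x side.
- bat: Turning part: square plywood bat 180 x 180 mm, 13 mm thick, its top 97 mm above the table, on a round steel head 170 mm across (73 to 84 mm above the table). Origin on the turning axis, 71 mm above the table; x and y square to the bat's sides. Turns either way without end about the vertical, with light friction (0.05 N m, under 1 N at a corner); stops within a few degrees when let go.
- plate: Round cream bisque plate, 156 mm across, 20 mm high, flat inside floor 6 mm thick with raised rim (117 mm above the table); loose, 0.3 kg, standing centred on the bat and turning with it by friction. Origin at the centre of its underside, 97 mm above the table; z up; the bare medallion lies on its -x axis. Not to be touched.
- bare (a point): Centre of the bare medallion on the plate's inside floor: a 34 mm circle, bold black outline, empty; 45 mm from the plate's centre, 104 mm above the table. The other three medallions, at quarter turns, hold blue flowers. Pointing at it: tool point (TCP) over the circle, fingertips at most a few centimetres above it.
- dish_blue: Small round white dish, 68 mm across, 16 mm high, with a hard dry cake of dark blue colour (51 mm across, top 10 mm above the table); loose, 90 g. Origin at the centre of its underside. One of three like dishes in a row at the robot's right, in varying order. Pointing at it: tool point over the cake, fingertips at most a few centimetres above it.
- dish_black: The like dish with black colour. Origin at the centre of its underside. Not to be touched.
- dish_red: The like dish with iron red (brownish red) colour. Origin at the centre of its underside. Not to be touched.
- vase_gourd: Blue and white gourd-shaped vase, 222 mm high, 104 mm wide, at the far left. Origin at the centre of its underside. Bystander.
- vase_tall: White cylindrical vase with gilt bands, 180 mm high, 92 mm wide, at the far right. Origin at the centre of its underside. Bystander.
- cup_bisque: Bisque cup, 72 mm wide and high, left of the wheel. Origin at the centre of its underside. Bystander.
- mug_white: White mug with a handle, 68 mm wide (about 100 mm with its handle), 62 mm high, near left. Origin at the centre of its underside. Bystander.
- brush_jar: Celadon green jar, 76 mm wide, 90 mm high, with four brushes standing in it up to 214 mm above the table, left of the wheel. Origin at the centre of its underside. Bystander.
Mind the look-alikes: they are no part of the job. Leave any green or pink look-alike of the dish_blue alone.

How it is judged:
By the outcome, as a careful person would: the job done as asked, in the order asked, and still so for the second after the job is handed in, with the robot touching nothing.
It also fails if it takes over 67 s, if anything falls off the work surface, if the arm or the gripper's body presses on something with over 40 N, if the wrist force passes 120 N, or if a joint passes its speed limit or range.

### The arm

A 6-joint arm with a two-finger parallel gripper is mounted at the origin on the work surface. World frame = base frame: x ahead of the robot, y to its left, z up, the work surface at z = 0. Lengths are in m, angles in rad, forces in N, time in s.
With the tool pointing down it reaches from about 0.275 to 0.875 m from the base axis. Payload 12.5 kg.
Tool frame: the origin (TCP) lies between the finger pads, 19 mm behind the fingertips; this is the grasp point; z points along the fingers, y is the line along which they close (so a half turn about z gives the same grasp; the last joint's range is limited). The gripper opens to 85 mm and grips with 20 to 120 N. Pads are 22 mm wide; open, the fingers measure 114 mm over their backs; the gripper's body (76 mm by 85 mm) begins 54 mm behind the grasp point. The pads swing forward as they close: fully open they stand 13 mm farther back than shut.
Start: joints at [1.263, 0.351, 1.652, -0, 1.139, -0.085], TCP at [0.121, 0.536, 0.25] pointing down, gripper open.
Joint ranges: [-2.75, 2.75], [-0.79, 2.1], [0.01, 2.65], [-1.57, 4.71], [0.07, 3.14], [-2.87, 2.87]. Speed limits (rad/s): [2.22, 2.22, 2.79, 3.14, 3.14, 3.14].

### API

Orientations are given as a unit quaternion [x, y, z, w].
In Python, from cell import r, optics gives the robot as it stands. The module is installed in compiled form; this text tells all that it offers. Calls block until the motion is done:
- r.move_to(position, orientation): joint-space move of the TCP to a pose.
- r.move_linear(position, rot=None, vel=0.15): straight line of the TCP; rot=None keeps the orientation; vel is the mean speed in m/s.
- r.set_joints(angles): joint-space move.
- r.set_gripper(opening, squeeze=None): opening from 0.0 (shut) to 1.0 (fully open); squeeze is the grip in N (None keeps the last); returns when the fingers have stopped.
- r.sleep(seconds).
- r.inverse_kinematics(position, orientation): joint angles nearest the present ones, or None.
- optics.get_image(name): name is "side" or "top"; returns a dict with "pixels" (480x640x3 uint8, red, green, blue), "depth" (480x640 float32, m along the optical axis (not along the pixel's ray), 0 where there is no reading), "fx", "fy", "cx", "cy" (pixels), "camera_from_world" (4x4, takes a point from world to camera coordinates). Camera axes: x right, y down, z forward; pixel columns grow to the right and rows downward; lengths in m; the calibration is good to about 2 mm. A picture is of the moment at which its call begins.
A pose or a line that the arm cannot do raises r.PlanningError and nothing moves.
- r.hand_in(): hands the job in; it is judged then, once.
Readings, each from a call of its own:
- r.current_t(): time.
- r.current_q(): joint angles.
- r.current_qvel(): joint speeds.
- r.current_effort(): joint torques, N m.
- r.current_tool_pos(): TCP position.
- r.current_ee_rot(): TCP orientation.
- r.current_contact_force(): force on the tool from outside, world axes, zero at the start.
- r.current_torque(): the same for the moment, N m.
- r.current_opening(): opening from 0.0 (shut) to 1.0 (fully open).
- r.current_finger_force(): force on a finger pad.
Only numpy, scipy, OpenCV 4.12 (cv2) and the standard library are available. Lean on these libraries where they do the work, as an engineer would, in place of code of your own. Each camera call takes 0.05 s, during which the arm holds its last target. There are 200 camera calls.

## Working session

There is one attempt and no reset: what is moved stays moved. The work goes in short steps, each a Python script; the robot and the scene stay as the last script left them, time stands still between calls to the robot, and variables do not carry over. Pictures are saved under pics/ and viewed, at most 10 in all, crops included, and the job is handed in when it is done.

```bash
mkdir -p pics; cat > h.py <<'E'
import numpy as np, cv2
from cell import r, optics
def shot(name,fn=None):
    d=optics.get_image(name)
    if fn: cv2.imwrite('pics/'+fn,cv2.cvtColor(d['pixels'],cv2.COLOR_RGB2BGR))
    return d
def ray(d,u,v,z):
    T=np.linalg.inv(d['camera_from_world']); o=T[:3,3]
    k=T[:3,:3]@np.array([(u-d['cx'])/d['fx'],(v-d['cy'])/d['fy'],1.])
    return o+k*(z-o[2])/k[2]
def proj(d,p):
    c=d['camera_from_world']@np.append(p,1.); return d['fx']*c[0]/c[2]+d['cx'],d['fy']*c[1]/c[2]+d['cy']
E
python3 - <<'E'
from h import *
for n in('top','side'):
    d=shot(n,n+'0.png'); T=np.linalg.inv(d['camera_from_world']); print(n,T.round(3),d['fx'])
print(r.current_t(),r.current_ee_rot())
E
```

```text
top [[ 0.017 -0.992  0.129  0.346]
 [-1.    -0.018 -0.006 -0.002]
 [ 0.008 -0.129 -0.992  1.379]
 [ 0.     0.     0.     1.   ]] 499.3058501900582
side [[ 0.984 -0.138  0.109  0.381]
 [-0.176 -0.75   0.638 -0.818]
 [-0.006 -0.647 -0.763  1.057]
 [ 0.     0.     0.     1.   ]] 599.8468645417336
0.1 [ 1.11156995e-01  9.93802725e-01 -5.05163892e-04 -1.05877133e-04]
```

View pics/top0.png

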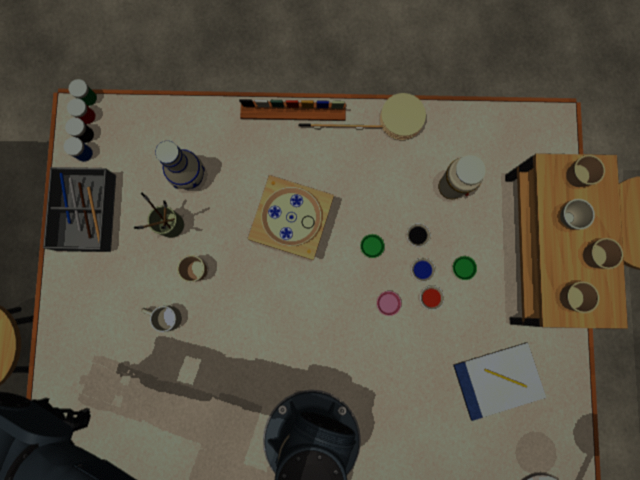

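View pics/side0.png

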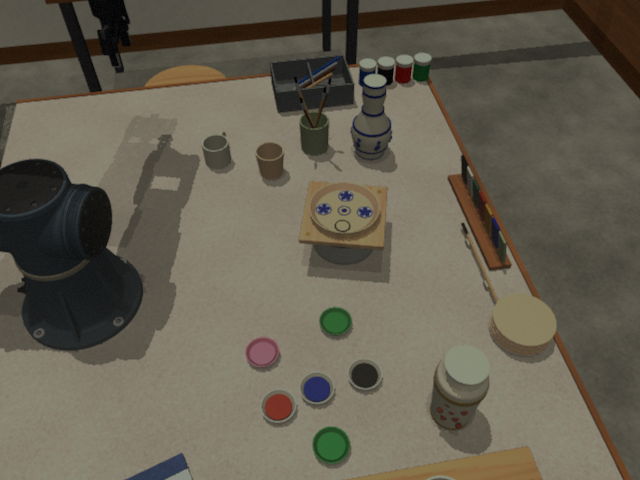

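The top view shows the bat centred near (294,217), with the bare medallion at (308,222) on the robot's right. The flowers are at (297,201), (275,212) and (287,233). Blue-dish candidates: dark blue (423,270), black (418,235), red (431,298), green (373,246) and (464,268), pink (389,302). I choose (423,270). The side view shows the blue dish at (317,389) and the bare medallion at (343,227).

```bash
cat >> h.py <<'E'
def blob(m,box):
    u0,v0,u1,v1=box; k=np.zeros(m.shape,np.uint8); k[v0:v1,u0:u1]=m[v0:v1,u0:u1]
    n,l,s,c=cv2.connectedComponentsWithStats(k); o=[(s[i,4],*c[i]) for i in range(1,n)]
    return sorted(o,reverse=True)
def blue(d):
    p=d['pixels'].astype(int); return ((p[...,2]-p[...,0]>25)&(p[...,2]-p[...,1]>20)).astype(np.uint8)
def flowers(d,box):
    """world points of flower blobs at z=.104"""
    m=cv2.morphologyEx(blue(d),cv2.MORPH_CLOSE,np.ones((3,3)))
    return [(b[0],ray(d,b[1],b[2],.104)[:2].round(4)) for b in blob(m,box)[:5]]
E
python3 - <<'E'
from h import *
t=shot('top');s=shot('side')
print('top',flowers(t,(255,185,330,250))); print('side',flowers(s,(310,180,380,240)))
for d,b,n in((t,(405,255,440,285),'t'),(s,(295,370,340,410),'s')):
    x=blob(blue(d),b)[0]; print(n,'blue',x,ray(d,x[1],x[2],.010))
# bat corners from depth: points at z .09-.10
for d in(t,s):
    T=np.linalg.inv(d['camera_from_world']); v,u=np.mgrid[:480,:640]; z=d['depth']
    P=np.stack([(u-d['cx'])/d['fx']*z,(v-d['cy'])/d['fy']*z,z],-1)@T[:3,:3].T+T[:3,3]
    sel=(P[...,2]>.085)&(P[...,2]<.13)&(z>0)&(abs(P[...,1]-.03)<.15)&(abs(P[...,0]-.5)<.2)
    q=P[sel][:,:2]; print(sel.sum(),cv2.minAreaRect(q.astype(np.float32)))
c=np.hstack([cv2.resize(t['pixels'][165:275,235:345],(400,400),interpolation=2),cv2.resize(t['pixels'][225:325,350:480],(400,400),interpolation=2)])
cv2.imwrite('pics/crop.png',cv2.convertScaleAbs(c[...,::-1],alpha=1.6))
E
```

```text
top [(np.int32(103), array([0.59  , 0.1051])), (np.int32(93), array([0.6221, 0.0496])), (np.int32(92), array([0.535 , 0.0741])), (np.int32(10), array([0.5779, 0.0623]))]
side [(np.int32(70), array([0.5349, 0.0732])), (np.int32(67), array([0.6217, 0.0485])), (np.int32(63), array([0.5909, 0.1037])), (np.int32(10), array([0.5781, 0.0606]))]
t blue (np.int32(260), np.float64(422.46153846153845), np.float64(269.4423076923077)) [ 0.4547071 -0.2978289  0.01     ]
s blue (np.int32(508), np.float64(316.51181102362204), np.float64(388.6909448818898)) [ 0.45458298 -0.29938746  0.01      ]
4700 ((0.580206573009491, 0.06378763169050217), (0.17997850477695465, 0.18102647364139557), 73.44010925292969)
5161 ((0.5788978338241577, 0.06293187290430069), (0.18814605474472046, 0.18072159588336945), 73.49333953857422)
```

View pics/crop.png

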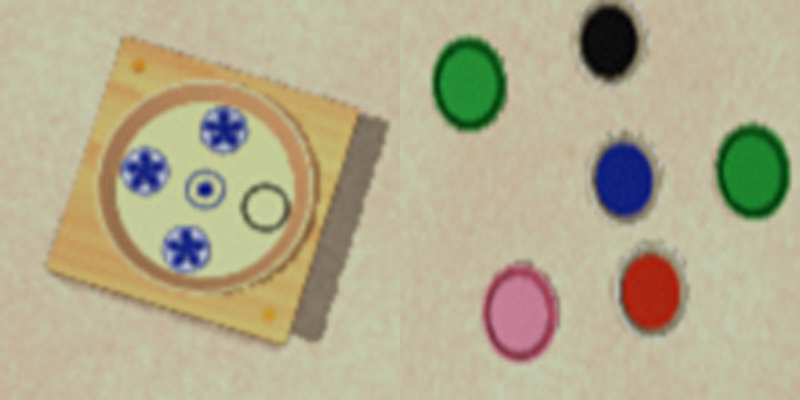

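The crop confirms the empty circle on the right of the plate (direction about 254°) and the blue cake in the middle of the dish row. The bat needs about 74° clockwise. I'll push its -y side near the near-right corner, going round the -x side.

```bash
cat >> h.py <<'E'
C=np.array([.579,.062]); Z=.101
def quat(yaw): return [np.cos(yaw/2),np.sin(yaw/2),0.,0.]
def fing(th,n,s=.072):
    """finger pose in the frame of the bat's pushed side; th=rotation (deg) of bat from start"""
    a=np.radians(-106.5+th); N=np.array([np.cos(a),np.sin(a)]); t=np.array([N[1],-N[0]])
    return C+n*N+s*t, quat(a+np.pi)
def platang(d,box):
    f=[p for a,p in flowers(d,box) if a>30]
    e=[(np.degrees(np.arctan2(*(p-C)[::-1])).round(1),np.linalg.norm(p-C).round(4)) for p in f]
    return e
E
cat > push.py <<'E'
from h import *
r.set_gripper(0.)
p,q=fing(0,.126); r.move_to([*p,.28],q); r.move_linear([*p,Z],q,vel=.2)
print(r.current_tool_pos(),r.current_t())
p,q=fing(0,.101); r.move_linear([*p,Z],q,vel=.06)
print(r.current_contact_force(),r.current_t())
for th in np.linspace(0,-74,11)[1:]:
    p,q=fing(th,.101); r.move_linear([*p,Z],q,vel=.06)
print(r.current_contact_force(),r.current_t())
p,q=fing(-74,.135); r.move_linear([*p,Z],q,vel=.1)
t=shot('top','top1.png');s=shot('side','side1.png')
print(platang(t,(255,185,330,250)),platang(s,(310,180,380,245)),r.current_t())
E
python3 push.py
```

```text
[ 0.47470814 -0.03834546  0.10178132] 4.4083
[ 0.54746446 -0.33842285 -0.85309576] 4.975
[0.8817483  0.07306306 0.65194691] 9.1417
[(np.float64(-90.5), np.float64(0.0423)), (np.float64(92.6), np.float64(0.048)), (np.float64(5.3), np.float64(0.0433))] [(np.float64(91.4), np.float64(0.0455)), (np.float64(2.4), np.float64(0.0434)), (np.float64(-90.0), np.float64(0.0437))] 9.7333
```

View pics/side1.png

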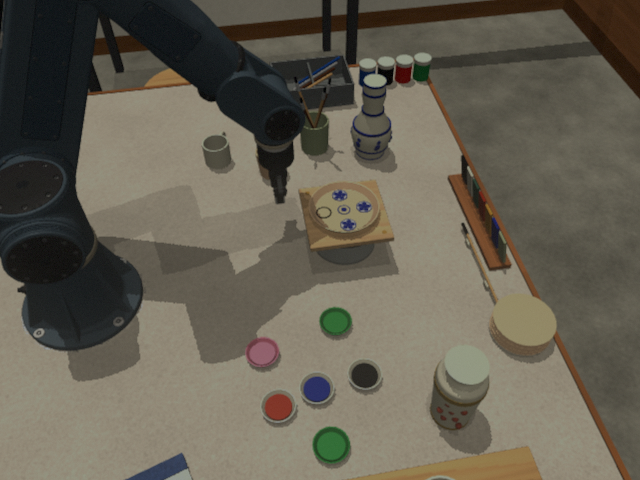

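```bash
python3 - <<'E'
from h import *
t=shot('top');s=shot('side')
for d,b in((t,(255,185,330,250)),(s,(310,180,380,245))): print(flowers(d,b))
E
```

```text
[(np.int32(106), array([0.5785, 0.0196])), (np.int32(102), array([0.5768, 0.1099])), (np.int32(98), array([0.6221, 0.0662])), (np.int32(11), array([0.5778, 0.0653]))]
[(np.int32(75), array([0.5773, 0.108 ])), (np.int32(71), array([0.6224, 0.0636])), (np.int32(71), array([0.5791, 0.0184])), (np.int32(11), array([0.5784, 0.0639]))]
```

The bare circle (323,212 in the side view) now faces the robot, about 1° off. The finger has backed clear, and nothing else has moved. Next I'll point.

```bash
python3 - <<'E'
from h import *
p=r.current_tool_pos(); r.move_linear([p[0],p[1],.22],vel=.2)
q=quat(np.pi/2)
r.move_to([.533,.063,.22],q); r.move_linear([.533,.063,.146],vel=.1)
r.sleep(.3); s=shot('side','side2.png'); r.sleep(2.6); print(r.current_tool_pos(),r.current_t())
r.move_linear([.533,.063,.22],vel=.15)
b=[.4546,-.2986]
r.move_to([*b,.2],q); r.move_linear([*b,.055],vel=.12)
r.sleep(.3); s=shot('side','side3.png'); r.sleep(2.6); print(r.current_tool_pos(),r.current_t())
r.move_linear([*b,.25],vel=.2)
r.move_to([.30,-.15,.35],q)
t=shot('top','top3.png');s=shot('side','side4.png')
a=cv2.imread('pics/side2.png')[100:340,200:500];c=cv2.imread('pics/side3.png')[230:470,170:470]
cv2.imwrite('pics/pt.png',cv2.convertScaleAbs(np.hstack([a,c]),alpha=1.4))
print(flowers(t,(255,185,330,250)),r.current_t())
E
```

```text
[0.53301027 0.06298729 0.14601316] 15.95
[ 0.45459513 -0.29861741  0.05500859] 22.2833
[(np.int32(105), array([0.5784, 0.0196])), (np.int32(98), array([0.5768, 0.1103])), (np.int32(97), array([0.6222, 0.066 ])), (np.int32(11), array([0.5778, 0.0653]))] 24.45
```

View pics/pt.png

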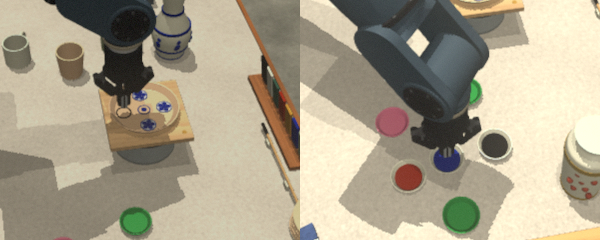

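View pics/side4.png

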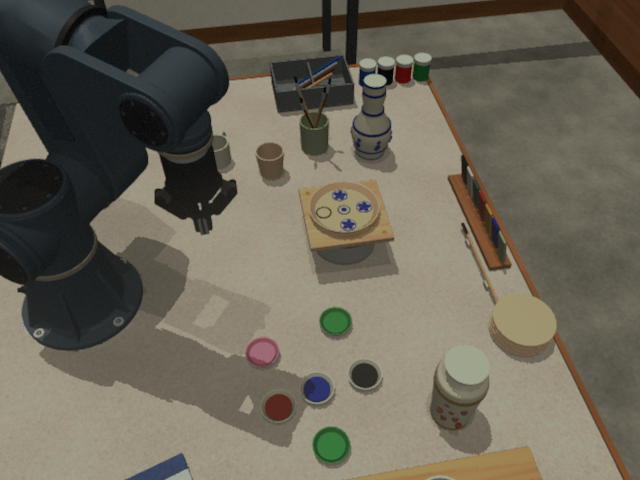

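The fingertips stood over the bare circle (left half, 122,112) and over the blue cake (right half, 447,157). In the last view the hand is well back, the bare circle is at (323,212), and the dishes and vases are where they were.

```bash
python3 -c "
from h import *
r.sleep(.5); print(r.hand_in())"
```

```text
the job is handed in; nothing more can be done
None
```

The job is handed in: I turned the bat until the bare medallion faces the robot (about 1° off), pointed for over two seconds first at it and then at the blue dish, and drew the hand back at about 24 s of the 67 s allowed, with no sign in the pictures of anything else having moved.

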